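# Hang the red lino gouge in its eyelet

## Task

Carving is done: take the red-handled gouge out of the wooden bench block and put it blade down through the hole of the red eyelet on the tool rack. Lower it until its brass collar sits on the red plate before you let go. Leave the yellow and blue gouges where they are.

Things in the scene. Friction and masses are not known exactly. Their poses are not given: they have to be found in the camera images.
- gouge_red: upright palm gouge, 0.1 kg, z up: red round handle 30 mm thick from 7 to 75 mm above origin; brass collar 44 mm wide, 7 mm thick; 8 mm steel shaft, pointed, to 62 mm below origin. Origin: centre of collar's underside. Stands in one of two 21 mm holes, 90 mm apart, of a fixed wood block 75 x 180 mm, 75 high; collar rests on top; lift straight up 65 mm to clear. Yellow gouge is in the other hole.
- eye_red: fixed level red plate 62 x 62 x 6 mm, hole 29 mm, on a wood tool rack; origin: hole centre at top face, 90 mm above the table, 70 mm free below; z up. y runs along the row of 3 plates (red, yellow, blue, any order, 80 mm apart); x across it, towards the rail that carries the plates. Of the rack nothing rises above the plates; the blue gouge stands 75 mm above its plate.
- gouge_yellow: same make and origin as the red gouge, with a yellow handle. A bystander: it stands in the other hole of the bench block, 90 mm along the block from the red one, and stays there. The yellow eyelet stays empty.
- gouge_blue: same make and origin as the red gouge, with a blue handle. A bystander: it already hangs in the blue eyelet on the rack, 75 mm of it above the plate, and stays there: carry the red one well over it or round it.
Things that resemble listed ones, but are neither listed nor needed, are in the scene too. Leave any green look-alike of the gouge_red alone.

How it is judged:
By the outcome, as a careful person would: the job done as asked, in the order asked, and still so for the second after the job is handed in, with the robot touching nothing.
It also fails if it takes over 40 s, if anything falls off the work surface, if the arm or the gripper's body presses on something with over 40 N, if the wrist force passes 120 N, or if a joint passes its speed limit or range.

## Robot

A 7-joint arm with a two-finger parallel gripper is mounted at the origin on the work surface. World frame = base frame: x ahead of the robot, y to its left, z up, the work surface at z = 0. Lengths are in m, angles in rad, forces in N, time in s.
With the tool pointing down it reaches from about 0.425 to 0.925 m from the base axis. Payload 6.8 kg.
Tool frame: the origin (TCP) lies between the finger pads; the fingertips stand finger_overhang ahead of it and the grasp point (between the pads) lies 6 mm ahead of it (finger_overhang is the distance from the TCP to the fingertips, in m); z points along the fingers, y is the line along which they close (so a half turn about z gives the same grasp; the last joint's range is limited). The gripper opens to 85 mm and grips with 20 to 120 N. Pads are 22 mm wide; open, the fingers measure 114 mm over their backs; the gripper's body (76 mm by 85 mm) begins 54 mm behind the grasp point. The pads swing forward as they close: fully open they stand 13 mm farther back than shut.
Start: joints at [1.187, 0.477, 0.022, 1.555, -0.011, 1.109, -0.083], TCP at [0.184, -0.65, 0.231] pointing down, gripper open.
Joint ranges: [-2.96, 2.96], [-0.34, 2.1], [-1.41, 1.46], [0.24, 2.44], [-1.37, 4.51], [0.17, 1.92], [-2.96, 2.96]. Speed limits (rad/s): [2.39, 2.39, 3.14, 3.14, 3.14, 3.14, 3.14].

## Interface

Orientations are given as a unit quaternion [w, x, y, z].
In Python, from station import * gives the robot as it stands.
- The arm moves only by the tool drive_tool, never from a script. Its argument "increments" is a list of rows, each an object of numbers: "claw": the finger opening in m, from 0 to 0.0854; "dx", "dy", "dz": the shift along the tool's x, y, z in m; "wx", "wy", "wz": the turn, a rotation vector about the tool's x, y, z in degrees. A call has 1 to 20 rows; each row shifts and turns the commanded pose from where the row before left it, along the tool's axes as they then stand; what a row does not reach is not made up. A row lasts 1/8 s, in which the tool goes at most 62.5 mm and 10.7 degrees, less where a joint would pass 70% of its speed; a pose out of reach is approached as far as the arm can. A call with a gripper value outside its range is refused whole. The fingers move at their own pace and stop on an object; "newtons" is the grip in N (left out, the last holds). Time passes only in rows, so rows that do not move let the fingers close. It gives the time, the measured TCP pose, the force, the opening and the grip force at its end, in the units of the state.
- get_obs(): the state, without advancing time (a new reading comes with each control period).
- read_camera(name): name is "scene" or "side" or "wrist"; returns (picture, depth): 400x640x3 uint8, red, green, blue; 400x640 float32, m along the optical axis (not along the pixel's ray), 0 where there is no reading.
- calibration(name): a dict with "intrinsics" (3x3 intrinsics, pixels), "R" (3x3) and "t" (3): a world point X has camera coordinates R X + t; the wrist camera has in their place "mount" (4x4, takes a point from camera to tool coordinates, whose origin is the TCP and whose axes are the flange's). Camera axes: x right, y down, z forward; pixel columns grow to the right and rows downward; lengths in m; the calibration is good to about 2 mm. A picture is of the moment at which its call begins: read the wrist's pose just before it. calibration takes no time and is no camera call.
- hand_in(): hands the job in; it is judged then, once.
The state is a dict: "t": time; "q": joint angles; "joint_vel": joint speeds; "joint_torque": joint torques, N m; "eef_pos": TCP position; "tool_rot": TCP orientation; "contact_force": force on the tool from outside, world axes, zero at the start; "torque": the same for the moment, N m; "gripper_width": opening from 0.0 (shut) to 1.0 (fully open); "grasp_force": force on a finger pad.
Only numpy, scipy, OpenCV 4.12 (cv2) and the standard library are available. Lean on these libraries where they do the work, as an engineer would, in place of code of your own. Each camera call takes 0.05 s, during which the arm holds its last target. There are 200 camera calls.

## Working session

There is one attempt and no reset: what is moved stays moved. The work goes in short steps, Python scripts to look and compute and a tool call to move; the robot and the scene stay as the last step left them, time stands still between calls to the robot, and variables do not carry over. Pictures are saved under pics/ and viewed, at most 10 in all, crops included, and the job is handed in when it is done.

Besides the shell and the picture viewer there is one more tool, called after "Emit:" by a JSON object that holds its "api" and its "payload", one argument or row to a line. drive_tool: Moves the arm, as the interface text tells. Its arguments: {"type":"object","properties":{"increments":{"type":"array","items":{"type":"object","properties":{"claw":{"type":"number"},"dx":{"type":"number"},"dy":{"type":"number"},"dz":{"type":"number"},"wx":{"type":"number"},"wy":{"type":"number"},"wz":{"type":"number"}}}},"newtons":{"type":"number"}},"required":["increments"]}

```bash
mkdir -p pics; cat > h.py <<'E'
from station import *
import numpy as np, cv2
from scipy.spatial.transform import Rotation as Ro
def rot(q): return Ro.from_quat([q[1],q[2],q[3],q[0]]).as_matrix()
def snap(n,f):
    o=get_obs(); p,d=read_camera(n); cv2.imwrite(f'pics/{f}.png',p[:,:,::-1]); np.savez(f'{f}.npz',p=p,d=d,e=o['eef_pos'],q=o['tool_rot'])
    return p,d
def world(n,f,u,v,z=None):
    """deproject by depth"""
    D=np.load(f'{f}.npz'); d=D['d']; c=calibration(n); K=np.array(c['intrinsics'])
    u=np.atleast_1d(u);v=np.atleast_1d(v)
    zz=d[v.astype(int),u.astype(int)] 
    X=np.linalg.inv(K)@np.vstack([u,v,np.ones(len(u))])*zz
    if n=='wrist':
        M=np.array(c['mount']); X=M[:3,:3]@X+M[:3,3:]; return (rot(D['q'])@X).T+D['e']
    return (np.array(c['R']).T@(X-np.array(c['t'])[:,None])).T
E
python3 - <<'E'
from h import *
o=get_obs();print({k:np.round(v,3) for k,v in o.items()}); print(rot(o['tool_rot']).round(3))
for n in('scene','side'): snap(n,n)
print(calibration('wrist'))
import station; print([x for x in dir(station) if 'over' in x.lower()])
E
```

```text
{'t': np.float64(0.0), 'q': array([ 1.187,  0.478,  0.022,  1.556, -0.011,  1.109, -0.083]), 'joint_vel': array([-0.001, -0.   , -0.001,  0.   ,  0.002, -0.001, -0.001]), 'joint_torque': array([-0.0000e+00, -5.9645e+01,  1.6080e+00, -2.8120e+01,  1.2000e-02,
        9.0000e-03,  0.0000e+00]), 'eef_pos': array([ 0.184, -0.649,  0.23 ]), 'tool_rot': array([-0.001,  0.991,  0.137, -0.   ]), 'contact_force': array([0.195, 0.815, 0.66 ]), 'torque': array([ 0.025,  0.03 , -0.002]), 'grasp_force': np.float64(0.0), 'gripper_width': np.float64(1.001)}
[[ 0.962  0.272 -0.001]
 [ 0.272 -0.962  0.002]
 [-0.    -0.002 -1.   ]]
{'intrinsics': array([[321.38906313,   0.        , 315.89656961],
       [  0.        , 321.38906313, 200.66506787],
       [  0.        ,   0.        ,   1.        ]]), 'mount': array([[-1.46428787e-04, -9.47439715e-01, -3.19934312e-01,
         8.22681452e-02],
       [ 9.99999947e-01, -4.56465611e-05, -3.22508122e-04,
        -1.09069566e-03],
       [ 2.90953102e-04, -3.19934343e-01,  9.47439672e-01,
        -1.42503457e-01],
       [ 0.00000000e+00,  0.00000000e+00,  0.00000000e+00,
         1.00000000e+00]])}
['finger_overhang']
```

View pics/scene.png

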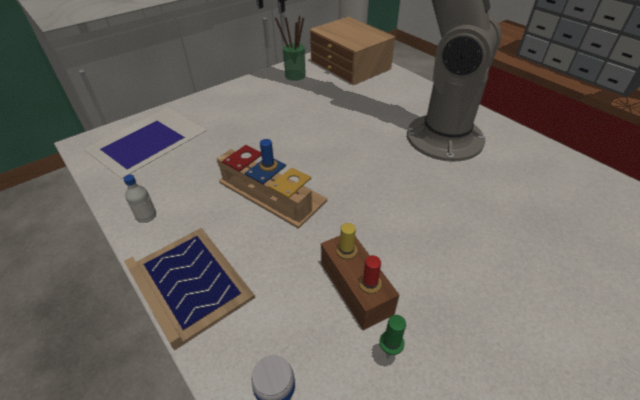

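View pics/side.png

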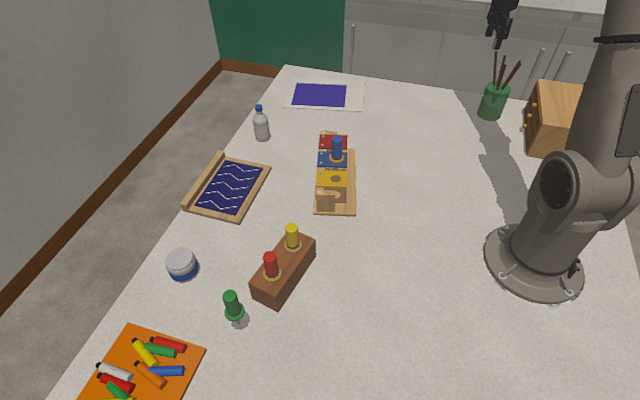

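The scene view shows the red gouge's handle at (372,270), the yellow one at (347,238) and a green look-alike at (393,335). On the rack are the red plate with its hole at (246,156), the blue gouge at (266,150) and the yellow plate at (292,180). The side view agrees: red gouge at (270,263), red plate at (333,142).

```bash
python3 - <<'E'
from h import *
print('overhang',finger_overhang)
def blob(n,box,hue):
    p=np.load(n+'.npz')['p']; h=cv2.cvtColor(p,cv2.COLOR_RGB2HSV).astype(int)
    m=(abs((h[...,0]-hue+90)%180-90)<8)&(h[...,1]>130)&(h[...,2]>50)
    x0,x1,y0,y1=box; v,u=np.nonzero(m[y0:y1,x0:x1]); X=world(n,n,u+x0,v+y0)
    return X
for nm,n,box,hue in [('redg','scene',(355,390,250,295),0),('redg','side',(255,285,245,280),0),('yelg','scene',(335,360,220,250),27),('yelg','side',(280,305,220,248),27),
  ('redp','scene',(215,262,140,175),0),('redp','side',(310,352,130,152),0),('yelp','scene',(270,312,165,196),22),('yelp','side',(310,352,168,190),22),('blug','scene',(258,275,138,165),110),('blug','side',(328,346,135,160),110)]:
    X=blob(n,box,hue); print(nm,n,len(X),np.median(X,0).round(3),((np.percentile(X,3,0)+np.percentile(X,97,0))/2).round(3),np.percentile(X,97,0).round(3))
E
```

```text
overhang 0.025
redg scene 426 [0.599 0.274 0.138] [0.594 0.271 0.124] [0.606 0.283 0.151]
redg side 289 [0.587 0.279 0.137] [0.589 0.273 0.123] [0.6   0.286 0.152]
yelg scene 353 [0.58  0.188 0.135] [0.576 0.183 0.124] [0.588 0.195 0.152]
yelg side 281 [0.568 0.192 0.133] [0.571 0.186 0.118] [0.584 0.198 0.152]
redp scene 434 [ 0.592 -0.208  0.09 ] [ 0.587 -0.209  0.09 ] [ 0.628 -0.176  0.093]
redp side 211 [ 0.598 -0.204  0.091] [ 0.583 -0.205  0.09 ] [ 0.623 -0.172  0.094]
yelp scene 573 [ 0.552 -0.054  0.09 ] [ 0.547 -0.07   0.091] [ 0.589 -0.022  0.095]
yelp side 480 [ 0.548 -0.05   0.09 ] [ 0.544 -0.054  0.089] [ 0.584 -0.019  0.094]
blug scene 233 [ 0.558 -0.127  0.145] [ 0.557 -0.131  0.139] [ 0.567 -0.122  0.166]
blug side 55 [ 0.55  -0.133  0.165] [ 0.55  -0.144  0.129] [ 0.57  -0.123  0.168]
```

Emit:
{"api": "drive_tool", "payload": {
  "increments": [
    {"claw": 0.0854,"dx": 0.053,"dy": -0.02,"dz": -0.011},
    {"dx": 0.053,"dy": -0.02,"dz": -0.011},
    {"dx": 0.053,"dy": -0.02,"dz": -0.011},
    {"dx": 0.053,"dy": -0.02,"dz": -0.011},
    {"dx": 0.053,"dy": -0.02,"dz": -0.011},
    {"dx": 0.053,"dy": -0.02,"dz": -0.011},
    {"dx": 0.053,"dy": -0.02,"dz": -0.011},
    {"dx": 0.053,"dy": -0.02,"dz": -0.011},
    {"dx": 0.053,"dy": -0.02,"dz": -0.011},
    {"wz": -9},
    {"wz": -9},
    {"wz": -9},
    {"wz": -9},
    {"wz": -9},
    {"wz": -9},
    {"wz": -9}
  ]
}}

```text
schema error: expected keys claw, dx, dy, dz, wx, wy, wz
```

Emit:
{"api": "drive_tool", "payload": {
  "increments": [
    {"claw": 0.0854,"dx": 0.053,"dy": -0.02,"dz": -0.011,"wx": 0,"wy": 0,"wz": 0},
    {"claw": 0.0854,"dx": 0.053,"dy": -0.02,"dz": -0.011,"wx": 0,"wy": 0,"wz": 0},
    {"claw": 0.0854,"dx": 0.053,"dy": -0.02,"dz": -0.011,"wx": 0,"wy": 0,"wz": 0},
    {"claw": 0.0854,"dx": 0.053,"dy": -0.02,"dz": -0.011,"wx": 0,"wy": 0,"wz": 0},
    {"claw": 0.0854,"dx": 0.053,"dy": -0.02,"dz": -0.011,"wx": 0,"wy": 0,"wz": 0},
    {"claw": 0.0854,"dx": 0.053,"dy": -0.02,"dz": -0.011,"wx": 0,"wy": 0,"wz": 0},
    {"claw": 0.0854,"dx": 0.053,"dy": -0.02,"dz": -0.011,"wx": 0,"wy": 0,"wz": 0},
    {"claw": 0.0854,"dx": 0.053,"dy": -0.02,"dz": -0.011,"wx": 0,"wy": 0,"wz": 0},
    {"claw": 0.0854,"dx": 0.053,"dy": -0.02,"dz": -0.011,"wx": 0,"wy": 0,"wz": 0},
    {"claw": 0.0854,"dx": 0,"dy": 0,"dz": 0,"wx": 0,"wy": 0,"wz": -9},
    {"claw": 0.0854,"dx": 0,"dy": 0,"dz": 0,"wx": 0,"wy": 0,"wz": -9},
    {"claw": 0.0854,"dx": 0,"dy": 0,"dz": 0,"wx": 0,"wy": 0,"wz": -9},
    {"claw": 0.0854,"dx": 0,"dy": 0,"dz": 0,"wx": 0,"wy": 0,"wz": -9},
    {"claw": 0.0854,"dx": 0,"dy": 0,"dz": 0,"wx": 0,"wy": 0,"wz": -9},
    {"claw": 0.0854,"dx": 0,"dy": 0,"dz": 0,"wx": 0,"wy": 0,"wz": -9},
    {"claw": 0.0854,"dx": 0,"dy": 0,"dz": 0,"wx": 0,"wy": 0,"wz": -9}
  ]
}}

```text
t: 2.1
eef_pos: [0.5935, -0.3463, 0.3291]
tool_rot: [-0.001, 0.771, 0.637, -0.0]
contact_force: [0.3, -0.3, 0.1]
gripper_width: 0.999
grasp_force: 0.0
```

Emit:
{"api": "drive_tool", "payload": {
  "increments": [
    {"claw": 0.0854,"dx": 0.043,"dy": -0.009,"dz": 0,"wx": 0,"wy": 0,"wz": 0},
    {"claw": 0.0854,"dx": 0.043,"dy": -0.009,"dz": 0,"wx": 0,"wy": 0,"wz": 0},
    {"claw": 0.0854,"dx": 0.043,"dy": -0.009,"dz": 0,"wx": 0,"wy": 0,"wz": 0},
    {"claw": 0.0854,"dx": 0,"dy": 0,"dz": 0,"wx": 0,"wy": 0,"wz": 0},
    {"claw": 0.0854,"dx": 0,"dy": 0,"dz": 0,"wx": 0,"wy": 0,"wz": 0}
  ]
}}

```text
t: 2.72
eef_pos: [0.5921, -0.2154, 0.3295]
tool_rot: [0.0, 0.773, 0.635, -0.0]
contact_force: [-0.8, -1.5, 0.4]
gripper_width: 0.999
grasp_force: 0.0
```

```bash
python3 - <<'E'
from h import *
p,d=snap('wrist','w1'); o=get_obs(); print(o['eef_pos'].round(4),abs(o['joint_vel']).max())
E
```

```text
[ 0.592  -0.2162  0.3294] 0.010878220276608244
```

View pics/w1.png

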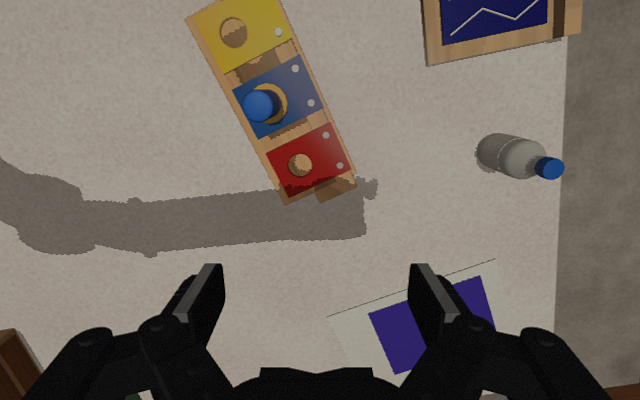

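The wrist view shows the rack: the red plate's hole near (300,165), the blue gouge at (260,105) and the empty yellow hole at (233,33).

```bash
cat >> h.py <<'E'
def plane(f,uv,z):
    D=np.load(f'{f}.npz'); c=calibration('wrist'); K=np.array(c['intrinsics']); M=np.array(c['mount']); R=rot(D['q'])
    o=D['e']+R@M[:3,3]; r=(R@M[:3,:3]@np.linalg.inv(K)@np.vstack([np.array(uv,float).T,np.ones(len(uv))])).T
    return o+r*((z-o[2])/r[:,2])[:,None]
E
python3 - <<'E'
from h import *
p=np.load('w1.npz')['p']; c=p[110:215,255:365]; cv2.imwrite('pics/w1c.png',cv2.resize(c,None,fx=5,fy=5,interpolation=cv2.INTER_CUBIC)[:,:,::-1])
h=cv2.cvtColor(p,cv2.COLOR_RGB2HSV).astype(int)
red=((abs((h[...,0]+90)%180-90)<6)&(h[...,1]>160)).astype(np.uint8)
red[:110]=0;red[215:]=0;red[:,:255]=0;red[:,365:]=0
cs,hi=cv2.findContours(red,cv2.RETR_CCOMP,cv2.CHAIN_APPROX_NONE)
for k,cc in enumerate(cs):
    if len(cc)>15:
        P=plane('w1',cc[:,0],0.09)[:,:2]; (x,y),r=cv2.minEnclosingCircle((P*1000).astype(np.float32)); print(hi[0][k][3],len(cc),cc[:,0].mean(0),P.mean(0),x,y,r, cv2.minAreaRect((P*1000).astype(np.float32)))
v,u=np.nonzero(red); X=world('wrist','w1',u,v); print(np.median(X,0))
E
```

```text
-1 221 [308.28054299 163.35294118] [ 0.58260368 -0.21229201] 581.8011474609375 -209.73020935058594 50.266571044921875 ((581.8153076171875, -209.63363647460938), (81.65619659423828, 61.862831115722656), 14.214287757873535)
3 69 [299.71014493 164.71014493] [ 0.57218676 -0.21155324] 572.3823852539062 -211.6839141845703 15.887495994567871 ((572.0330810546875, -211.62887573242188), (30.08134651184082, 29.45665168762207), 15.225143432617188)
[ 0.58046164 -0.21064435  0.08929822]
```

View pics/w1c.png

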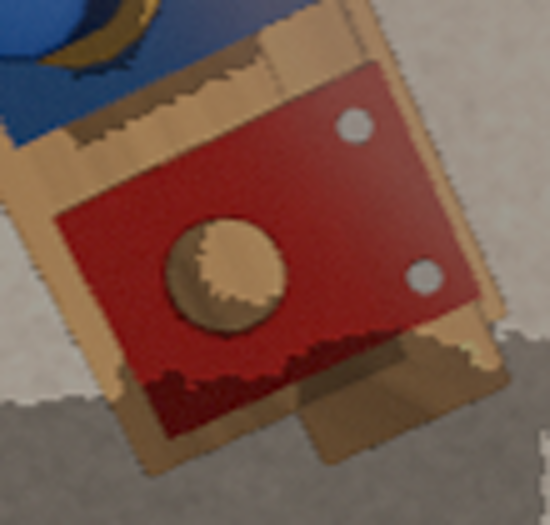

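The crop shows the whole red hole, 29–30 mm across at plate height, with its centre at (0.572, -0.2115). Next I go over the bench block.

Emit:
{"api": "drive_tool", "payload": {
  "increments": [
    {"claw": 0.0854,"dx": 0.0513,"dy": -0.0104,"dz": 0,"wx": 0,"wy": 0,"wz": 0},
    {"claw": 0.0854,"dx": 0.0513,"dy": -0.0104,"dz": 0,"wx": 0,"wy": 0,"wz": 0},
    {"claw": 0.0854,"dx": 0.0513,"dy": -0.0104,"dz": 0,"wx": 0,"wy": 0,"wz": 0},
    {"claw": 0.0854,"dx": 0.0513,"dy": -0.0104,"dz": 0,"wx": 0,"wy": 0,"wz": 0},
    {"claw": 0.0854,"dx": 0.0513,"dy": -0.0104,"dz": 0,"wx": 0,"wy": 0,"wz": 0},
    {"claw": 0.0854,"dx": 0.0513,"dy": -0.0104,"dz": 0,"wx": 0,"wy": 0,"wz": 0},
    {"claw": 0.0854,"dx": 0.0513,"dy": -0.0104,"dz": 0,"wx": 0,"wy": 0,"wz": 0},
    {"claw": 0.0854,"dx": 0.0513,"dy": -0.0104,"dz": 0,"wx": 0,"wy": 0,"wz": 0},
    {"claw": 0.0854,"dx": 0.0513,"dy": -0.0104,"dz": 0,"wx": 0,"wy": 0,"wz": 0},
    {"claw": 0.0854,"dx": 0,"dy": 0,"dz": 0,"wx": 0,"wy": 0,"wz": 0},
    {"claw": 0.0854,"dx": 0,"dy": 0,"dz": 0,"wx": 0,"wy": 0,"wz": 0}
  ]
}}

```text
t: 4.15
eef_pos: [0.5911, 0.2547, 0.3292]
tool_rot: [0.0, 0.773, 0.634, -0.001]
contact_force: [0.3, -0.5, -0.1]
gripper_width: 1.002
grasp_force: 0.0
```

```bash
python3 - <<'E'
from h import *
p,d=snap('wrist','w2'); o=get_obs(); print(o['eef_pos'].round(4),rot(o['tool_rot']).round(3))
h=cv2.cvtColor(p,cv2.COLOR_RGB2HSV).astype(int)
for nm,hue in(('red',0),('yel',27)):
    m=(abs((h[...,0]-hue+90)%180-90)<6)&(h[...,1]>150)&(h[...,2]>40)
    v,u=np.nonzero(m); X=world('wrist','w2',u,v); k=(abs(X[:,2]-.15)<.006); T=X[k]
    print(nm,m.sum(),k.sum(),T.mean(0).round(4),T.min(0).round(3),T.max(0).round(3),np.c_[u,v][k].mean(0))
E
```

```text
[0.5913 0.254  0.3293] [[ 0.197  0.98  -0.   ]
 [ 0.98  -0.197 -0.001]
 [-0.001  0.    -1.   ]]
red 733 627 [0.5902 0.2721 0.1489] [0.576 0.256 0.144] [0.604 0.286 0.152] [312.2599681  160.83413078]
yel 1380 498 [0.5718 0.185  0.1486] [0.557 0.17  0.144] [0.586 0.198 0.151] [311.74698795 240.1064257 ]
```

View pics/w2.png

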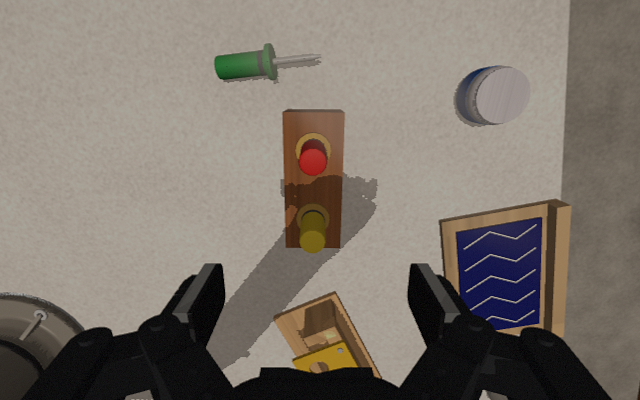

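The wrist view shows the red handle top at (312,161), measured at (0.590, 0.2715, 0.150). The fingers will close across the block, the yellow gouge is at (312,235), and the green look-alike lies well clear.

Emit:
{"api": "drive_tool", "payload": {
  "increments": [
    {"claw": 0.0854,"dx": 0.017,"dy": -0.0045,"dz": 0.02,"wx": 0,"wy": 0,"wz": 0},
    {"claw": 0.0854,"dx": 0,"dy": 0,"dz": 0.04,"wx": 0,"wy": 0,"wz": 0},
    {"claw": 0.0854,"dx": 0,"dy": 0,"dz": 0.04,"wx": 0,"wy": 0,"wz": 0},
    {"claw": 0.0854,"dx": 0,"dy": 0,"dz": 0.04,"wx": 0,"wy": 0,"wz": 0},
    {"claw": 0.0854,"dx": 0,"dy": 0,"dz": 0.035,"wx": 0,"wy": 0,"wz": 0},
    {"claw": 0.0854,"dx": 0,"dy": 0,"dz": 0.028,"wx": 0,"wy": 0,"wz": 0},
    {"claw": 0.0854,"dx": 0,"dy": 0,"dz": 0,"wx": 0,"wy": 0,"wz": 0},
    {"claw": 0.02,"dx": 0,"dy": 0,"dz": 0,"wx": 0,"wy": 0,"wz": 0},
    {"claw": 0.02,"dx": 0,"dy": 0,"dz": 0,"wx": 0,"wy": 0,"wz": 0},
    {"claw": 0.02,"dx": 0,"dy": 0,"dz": 0,"wx": 0,"wy": 0,"wz": 0},
    {"claw": 0.02,"dx": 0,"dy": 0,"dz": 0,"wx": 0,"wy": 0,"wz": 0},
    {"claw": 0.02,"dx": 0,"dy": 0,"dz": 0,"wx": 0,"wy": 0,"wz": 0}
  ],
  "newtons": 50
}}

```text
t: 5.7
eef_pos: [0.59, 0.2744, 0.128]
tool_rot: [0.0, 0.773, 0.635, 0.001]
contact_force: [0.7, -0.1, 5.6]
gripper_width: 0.33
grasp_force: 49.3
```

Emit:
{"api": "drive_tool", "payload": {
  "increments": [
    {"claw": 0.02,"dx": 0,"dy": 0,"dz": -0.01,"wx": 0,"wy": 0,"wz": 0},
    {"claw": 0.02,"dx": 0,"dy": 0,"dz": -0.03,"wx": 0,"wy": 0,"wz": 0},
    {"claw": 0.02,"dx": 0,"dy": 0,"dz": -0.03,"wx": 0,"wy": 0,"wz": 0},
    {"claw": 0.02,"dx": 0,"dy": 0,"dz": -0.03,"wx": 0,"wy": 0,"wz": 0},
    {"claw": 0.02,"dx": 0,"dy": 0,"dz": -0.03,"wx": 0,"wy": 0,"wz": 0},
    {"claw": 0.02,"dx": 0,"dy": 0,"dz": -0.03,"wx": 0,"wy": 0,"wz": 0},
    {"claw": 0.02,"dx": 0,"dy": 0,"dz": -0.03,"wx": 0,"wy": 0,"wz": 0},
    {"claw": 0.02,"dx": 0,"dy": 0,"dz": 0,"wx": 0,"wy": 0,"wz": 0},
    {"claw": 0.02,"dx": 0,"dy": 0,"dz": 0,"wx": 0,"wy": 0,"wz": 0}
  ]
}}

```text
t: 6.82
eef_pos: [0.5885, 0.2736, 0.3158]
tool_rot: [-0.0, 0.773, 0.635, -0.001]
contact_force: [0.7, -0.7, -1.2]
gripper_width: 0.333
grasp_force: 49.4
```

```bash
python3 - <<'E'
from h import *
snap('wrist','w3'); o=get_obs(); print(o['eef_pos'].round(4),o['grasp_force'],o['contact_force'],rot(o['tool_rot']).round(3))
E
```

```text
[0.5884 0.2735 0.3153] 49.3529748916626 [-0.11109779 -0.56963262 -1.92091144] [[ 0.194  0.981 -0.002]
 [ 0.981 -0.194 -0.001]
 [-0.002 -0.002 -1.   ]]
```

View pics/w3.png

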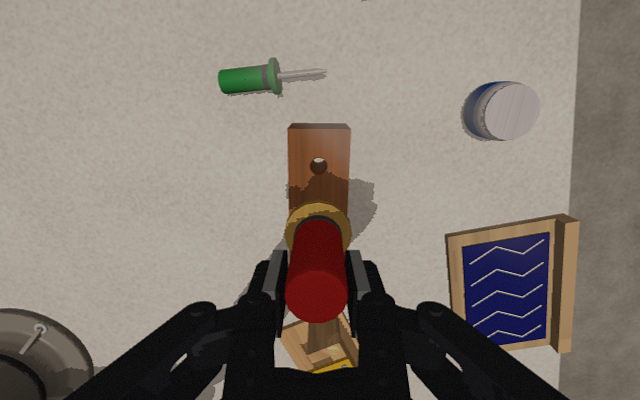

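The gouge is held, with its handle top near (317,288), its collar at (318,228), and its old hole empty at (319,165). I check its offset and tilt in the tool frame.

```bash
python3 - <<'E'
from h import *
from scipy.optimize import least_squares
D=np.load('w3.npz'); p=D['p']; h=cv2.cvtColor(p,cv2.COLOR_RGB2HSV).astype(int); R=rot(D['q'])
box=np.zeros(h.shape[:2],bool); box[200:325,280:355]=1
def pts(m):
    v,u=np.nonzero(m&box); X=world('wrist','w3',u,v); return (X-D['e'])@R
r=pts((abs((h[...,0]+90)%180-90)<6)&(h[...,1]>150)); 
print('red',len(r),np.percentile(r,[2,50,98],axis=0).round(4).tolist())
top=r[r[:,2]<np.percentile(r[:,2],2)+.004]; print('top',len(top),top.mean(0).round(4),np.ptp(top,axis=0))
s=r[(r[:,2]>-.012)&(r[:,2]<.04)]; f=lambda a:np.hypot(s[:,0]-a[0]-a[2]*s[:,2],s[:,1]-a[1]-a[3]*s[:,2])-.015
a=least_squares(f,[0,0,0,0],loss='soft_l1',f_scale=.001).x; print('axis x0,y0,slopes',a.round(4),len(s),'at tip',a[:2]+a[2:]*.115)
b=pts((h[...,0]>14)&(h[...,0]<32)&(h[...,1]>110)); b=b[(b[:,2]>.02)&(b[:,2]<.07)]
print('brass',len(b),np.percentile(b,[2,50,98],axis=0).round(4).tolist())
E
```

```text
red 5301 [[-0.014, -0.0135, -0.0225], [0.0057, -0.0006, -0.0198], [0.0117, 0.0129, 0.0326]]
top 2842 [-0.0007 -0.0008 -0.0222] [0.10069847 0.02862606 0.12395833]
axis x0,y0,slopes [-0.0036 -0.0006 -0.0003  0.0171] 1963 at tip [-0.00361689  0.00131895]
brass 1349 [[-0.0116, -0.0195, 0.0421], [0.0095, 0.0007, 0.0465], [0.0182, 0.0205, 0.0512]]
```

Emit:
{"api": "drive_tool", "payload": {
  "increments": [
    {"claw": 0.02,"dx": -0.02,"dy": 0.003,"dz": -0.01,"wx": 0,"wy": 0,"wz": 0},
    {"claw": 0.02,"dx": -0.045,"dy": 0.0075,"dz": -0.02,"wx": 0,"wy": 0,"wz": 0},
    {"claw": 0.02,"dx": -0.05,"dy": 0.008,"dz": 0,"wx": 0,"wy": 0,"wz": 0},
    {"claw": 0.02,"dx": -0.05,"dy": 0.008,"dz": 0,"wx": 0,"wy": 0,"wz": 0},
    {"claw": 0.02,"dx": -0.05,"dy": 0.008,"dz": 0,"wx": 0,"wy": 0,"wz": 0},
    {"claw": 0.02,"dx": -0.05,"dy": 0.008,"dz": 0,"wx": 0,"wy": 0,"wz": 0},
    {"claw": 0.02,"dx": -0.05,"dy": 0.008,"dz": 0,"wx": 0,"wy": 0,"wz": 0},
    {"claw": 0.02,"dx": -0.05,"dy": 0.008,"dz": 0,"wx": 0,"wy": 0,"wz": 0},
    {"claw": 0.02,"dx": -0.05,"dy": 0.008,"dz": 0,"wx": 0,"wy": 0,"wz": 0},
    {"claw": 0.02,"dx": -0.04,"dy": 0.0075,"dz": 0,"wx": 0,"wy": 0,"wz": 0},
    {"claw": 0.02,"dx": -0.02,"dy": 0.004,"dz": 0,"wx": 0,"wy": 0,"wz": 0},
    {"claw": 0.02,"dx": 0,"dy": 0,"dz": 0,"wx": 0,"wy": 0,"wz": 0},
    {"claw": 0.02,"dx": 0,"dy": 0,"dz": 0,"wx": 0,"wy": 0,"wz": 0}
  ]
}}

```text
t: 8.5
eef_pos: [0.5736, -0.2047, 0.3469]
tool_rot: [-0.0, 0.772, 0.636, 0.0]
contact_force: [-0.8, 0.1, -1.0]
gripper_width: 0.332
grasp_force: 49.4
```

```bash
python3 - <<'E'
from h import *
snap('wrist','w4'); o=get_obs(); R=rot(o['tool_rot']); print(o['t'],o['eef_pos'].round(4),o['grasp_force'],R.round(3)); g=R@[-.0036,0,.1148]+o['eef_pos']; print('tip',g, 'shift tool',R.T@(np.array([.572,-.2115,.09])-R@[-.0036,0,.0528]-o['eef_pos']))
D=np.load('w4.npz'); h=cv2.cvtColor(D['p'],cv2.COLOR_RGB2HSV).astype(int)
red=((abs((h[...,0]+90)%180-90)<6)&(h[...,1]>160)); v,u=np.nonzero(red); X=world('wrist','w4',u,v); X=X[abs(X[:,2]-.09)<.01]; print(len(X)); print(np.percentile(X,[1,50,99],axis=0) if len(X) else '')
E
```

```text
8.55 [ 0.5737 -0.2045  0.347 ] 49.3940269947052 [[ 0.191  0.982  0.   ]
 [ 0.982 -0.191  0.001]
 [ 0.001  0.    -1.   ]]
tip [ 0.57308821 -0.20794069  0.23219847] shift tool [-0.00385105 -0.00040626  0.20419445]
1835
[[ 0.53831872 -0.24531302  0.0873192 ]
 [ 0.57120052 -0.21502022  0.08925836]
 [ 0.61179373 -0.18112775  0.09111748]]
```

View pics/w4.png

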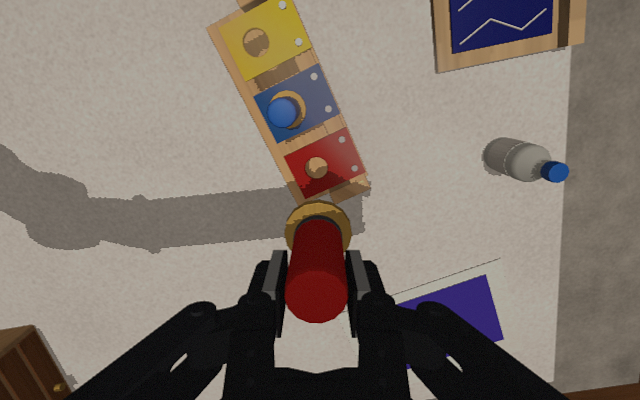

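The wrist view shows the gouge still upright in the fingers and the red hole at (316,167), in line with it. I correct by 4 mm and lower.

Emit:
{"api": "drive_tool", "payload": {
  "increments": [
    {"claw": 0.02,"dx": -0.004,"dy": 0,"dz": 0.02,"wx": 0,"wy": 0,"wz": 0},
    {"claw": 0.02,"dx": 0,"dy": 0,"dz": 0.04,"wx": 0,"wy": 0,"wz": 0},
    {"claw": 0.02,"dx": 0,"dy": 0,"dz": 0.03,"wx": 0,"wy": 0,"wz": 0},
    {"claw": 0.02,"dx": 0,"dy": 0,"dz": 0.02,"wx": 0,"wy": 0,"wz": 0},
    {"claw": 0.02,"dx": 0,"dy": 0,"dz": 0.02,"wx": 0,"wy": 0,"wz": 0},
    {"claw": 0.02,"dx": 0,"dy": 0,"dz": 0.02,"wx": 0,"wy": 0,"wz": 0},
    {"claw": 0.02,"dx": 0,"dy": 0,"dz": 0.02,"wx": 0,"wy": 0,"wz": 0},
    {"claw": 0.02,"dx": 0,"dy": 0,"dz": 0.015,"wx": 0,"wy": 0,"wz": 0},
    {"claw": 0.02,"dx": 0,"dy": 0,"dz": 0,"wx": 0,"wy": 0,"wz": 0},
    {"claw": 0.02,"dx": 0,"dy": 0,"dz": 0,"wx": 0,"wy": 0,"wz": 0}
  ]
}}

```text
t: 9.8
eef_pos: [0.5732, -0.2107, 0.1626]
tool_rot: [0.0, 0.773, 0.635, 0.0]
contact_force: [-0.3, 0.7, -1.7]
gripper_width: 0.33
grasp_force: 49.4
```

```bash
python3 - <<'E'
from h import *
snap('side','s2'); p,_=snap('scene','s3'); q=np.load('s2.npz')['p']
a=cv2.resize(q[90:200,290:390],(600,660)[::1],interpolation=cv2.INTER_CUBIC)[:600,:400] if 0 else cv2.resize(q[90:200,280:380],(400,440)); b=cv2.resize(p[100:210,200:300],(400,440))
cv2.imwrite('pics/pair.png',np.hstack([a,b])[:,:,::-1])
o=get_obs(); R=rot(o['tool_rot']); print(o['eef_pos'],'shift',R.T@(np.array([.572,-.2115,.09])-R@[-.0036,0,.0528]-o['eef_pos']),o['contact_force'])
E
```

```text
[ 0.57326342 -0.21101931  0.16279895] shift [ 0.00289251 -0.00126989  0.01999699] [ 0.37540797 -0.37025119 -1.19014713]
```

View pics/pair.png

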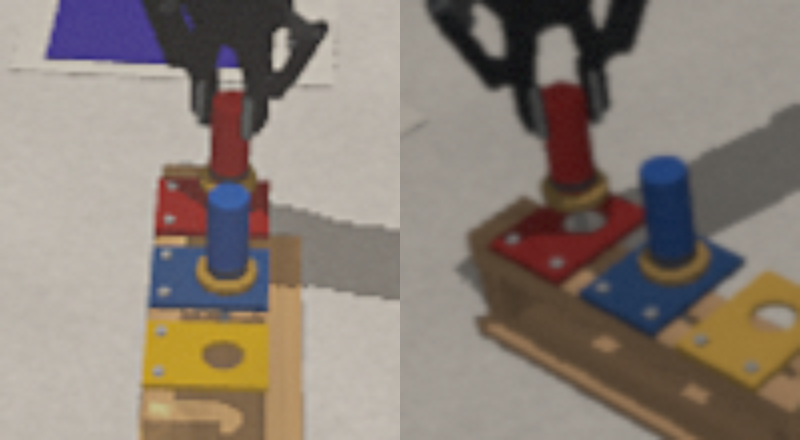

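```bash
python3 - <<'E'
from h import *
for n,x0,y0,c0 in(('side',280,90,0),('scene',200,100,400)):
    c=calibration(n);
    for X in([.572,-.2115,.09],[.5725,-.2146,.11],[.5725,-.2146,.14],[.5725,-.2146,.185]):
        a=np.array(c['intrinsics'])@(np.array(c['R'])@X+c['t']); u=a[:2]/a[2]; print(n,u.round(1),'in pair',((u-[x0,y0])*4+[c0,0]).round())
p=np.load('s3.npz')['p'][130:175,225:270]; cv2.imwrite('pics/z.png',cv2.resize(p,(585,585),interpolation=cv2.INTER_CUBIC)[:,:,::-1])
E
```

```text
side [337.  141.2] in pair [228. 205.]
side [337.3 135.3] in pair [229. 181.]
side [337.6 127.2] in pair [230. 149.]
side [338.1 114.4] in pair [232.  98.]
scene [246.2 154.9] in pair [585. 220.]
scene [244.3 148.2] in pair [577. 193.]
scene [242.6 138.6] in pair [570. 154.]
scene [239.9 123.4] in pair [559.  94.]
```

View pics/z.png

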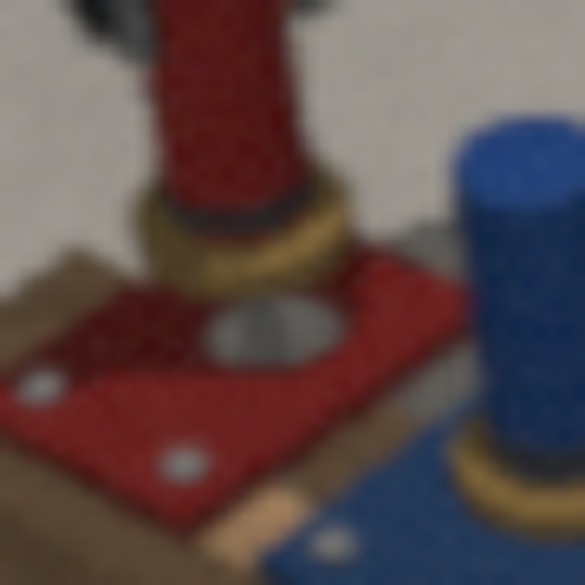

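The enlarged crop shows the shaft as a darker stripe inside the hole at (265,330), with the collar 20 mm above the plate. I re-centre by 3 mm and lower gently to contact.

Emit:
{"api": "drive_tool", "payload": {
  "increments": [
    {"claw": 0.02,"dx": 0.003,"dy": -0.001,"dz": 0.005,"wx": 0,"wy": 0,"wz": 0},
    {"claw": 0.02,"dx": 0,"dy": 0,"dz": 0.005,"wx": 0,"wy": 0,"wz": 0},
    {"claw": 0.02,"dx": 0,"dy": 0,"dz": 0.005,"wx": 0,"wy": 0,"wz": 0},
    {"claw": 0.02,"dx": 0,"dy": 0,"dz": 0.003,"wx": 0,"wy": 0,"wz": 0},
    {"claw": 0.02,"dx": 0,"dy": 0,"dz": 0.001,"wx": 0,"wy": 0,"wz": 0},
    {"claw": 0.02,"dx": 0,"dy": 0,"dz": 0,"wx": 0,"wy": 0,"wz": 0},
    {"claw": 0.02,"dx": 0,"dy": 0,"dz": 0,"wx": 0,"wy": 0,"wz": 0}
  ]
}}

```text
t: 10.78
eef_pos: [0.5721, -0.2079, 0.143]
tool_rot: [0.0, 0.773, 0.635, -0.0]
contact_force: [-1.9, -0.5, 2.8]
gripper_width: 0.332
grasp_force: 49.6
```

Emit:
{"api": "drive_tool", "payload": {
  "increments": [
    {"claw": 0.02,"dx": 0,"dy": 0,"dz": 0.001,"wx": 0,"wy": 0,"wz": 0},
    {"claw": 0.02,"dx": 0,"dy": 0,"dz": 0,"wx": 0,"wy": 0,"wz": 0},
    {"claw": 0.02,"dx": 0,"dy": 0,"dz": 0,"wx": 0,"wy": 0,"wz": 0}
  ]
}}

```text
t: 11.15
eef_pos: [0.5723, -0.208, 0.1428]
tool_rot: [0.0, 0.773, 0.635, -0.0]
contact_force: [-3.1, 1.4, 8.1]
gripper_width: 0.338
grasp_force: 50.1
```

The force rose to 8 N with no further descent, so the collar is on the plate. I release and rise.

Emit:
{"api": "drive_tool", "payload": {
  "increments": [
    {"claw": 0.04,"dx": 0,"dy": 0,"dz": 0,"wx": 0,"wy": 0,"wz": 0},
    {"claw": 0.06,"dx": 0,"dy": 0,"dz": 0,"wx": 0,"wy": 0,"wz": 0},
    {"claw": 0.075,"dx": 0,"dy": 0,"dz": 0,"wx": 0,"wy": 0,"wz": 0},
    {"claw": 0.075,"dx": 0,"dy": 0,"dz": 0,"wx": 0,"wy": 0,"wz": 0},
    {"claw": 0.075,"dx": 0,"dy": 0,"dz": -0.01,"wx": 0,"wy": 0,"wz": 0},
    {"claw": 0.075,"dx": 0,"dy": 0,"dz": -0.03,"wx": 0,"wy": 0,"wz": 0},
    {"claw": 0.075,"dx": 0,"dy": 0,"dz": -0.04,"wx": 0,"wy": 0,"wz": 0},
    {"claw": 0.075,"dx": 0,"dy": 0,"dz": -0.04,"wx": 0,"wy": 0,"wz": 0},
    {"claw": 0.075,"dx": 0,"dy": 0,"dz": -0.03,"wx": 0,"wy": 0,"wz": 0},
    {"claw": 0.075,"dx": 0,"dy": 0,"dz": 0,"wx": 0,"wy": 0,"wz": 0},
    {"claw": 0.075,"dx": 0,"dy": 0,"dz": 0,"wx": 0,"wy": 0,"wz": 0}
  ]
}}

```text
t: 12.52
eef_pos: [0.5718, -0.2078, 0.2915]
tool_rot: [-0.0, 0.773, 0.635, -0.0]
contact_force: [0.8, -0.5, -0.2]
gripper_width: 0.876
grasp_force: 0.0
```

```bash
python3 - <<'E'
from h import *
snap('scene','end'); p=np.load('end.npz')['p'][100:350,190:440]; cv2.imwrite('pics/endc.png',cv2.resize(p,(600,600),interpolation=cv2.INTER_CUBIC)[:,:,::-1])
E
```

```text
(no output)
```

View pics/endc.png

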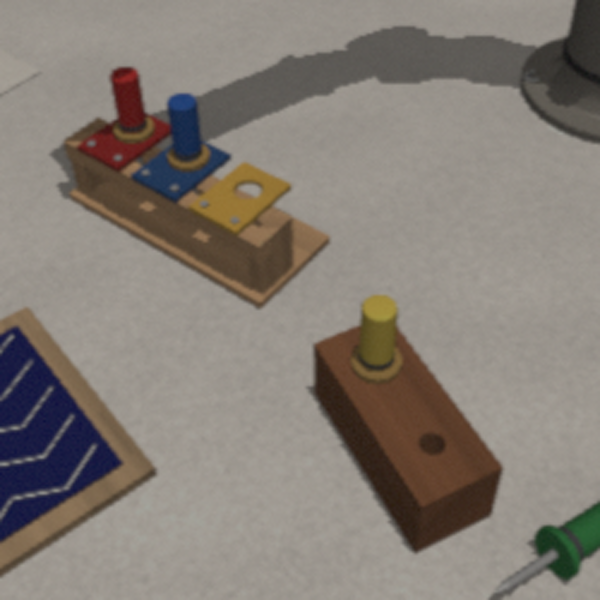

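The red gouge stands upright with its collar on the red plate, at (133,127) in the crop. The blue and yellow gouges are where they were, and the gripper is clear. The green look-alike was already lying down in the wrist picture taken before I came near it, so it tipped over on its own.

```bash
python3 -c "
from station import *
print(hand_in())"
```

```text
the job is handed in; nothing more can be done
None
```

The red gouge now hangs blade down in the red eyelet, lowered until its collar rested on the plate and then released; the yellow and blue gouges were left alone, and the job was handed in at about 12.6 s.

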